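# Sweep the figs off the picking board

### The job

Sweep all four dried figs along the wooden board and off its open end, so that they drop into the bin standing there. Only push them with the fingertips, never pick one up, and leave the jar and the tin on the board and the white scoop on the counter as they are.

Things in the scene. Friction and masses are not known exactly. Their poses are not given: they have to be found in the camera images.
- board: fixed wooden picking board, a tray 280 mm wide (its x), 355 mm long (its y), its surface 90 mm above the counter. Rims 12 mm thick, 20 mm high above the surface, run along both sides (inner faces x = -128, +128 mm) and the closed end (y = -203 mm). The open +y end, at y = +140 mm, has no rim and leads to the bin. Origin: on the counter, midway between the side rims; z up
- lip (a point): middle of the metal-edged lip of the board's open end, on the surface that the figs lie on, 140 mm along the board's y from its origin; axes as the board's
- bin: fixed open wooden bin at the board's open end, empty, lined with paper; 280 mm (x, parallel to the board's x) by 170 mm (y), 70 mm high: all lower than the board's surface. Walls and floor 10 mm thick. The board's lip overhangs its near wall by 10 mm. Origin: on the counter under its centre, 215 mm along the board's y from the board's origin
- bin_floor (a point): centre of the bin's inner floor, 10 mm above the counter; axes as the bin's
- fig1: one of four like dried figs, pressed flat: a tan-brown wrinkled disc 44 mm across and 17 mm high (a 6 mm stem stub, not solid, on top), 14 to 28 g, lying flat and loose on the board. Origin: centre of its underside
- fig2: one of four like dried figs, pressed flat: a tan-brown wrinkled disc 44 mm across and 17 mm high (a 6 mm stem stub, not solid, on top), 14 to 28 g, lying flat and loose on the board. Origin: centre of its underside
- fig3: one of four like dried figs, pressed flat: a tan-brown wrinkled disc 44 mm across and 17 mm high (a 6 mm stem stub, not solid, on top), 14 to 28 g, lying flat and loose on the board. Origin: centre of its underside
- fig4: one of four like dried figs, pressed flat: a tan-brown wrinkled disc 44 mm across and 17 mm high (a 6 mm stem stub, not solid, on top), 14 to 28 g, lying flat and loose on the board. Origin: centre of its underside
- jar: squat glass spice jar with a black screw lid, 48 mm across and 61 mm high, 140 g, standing loose on the middle line of the board, between the figs; to be left alone. Origin: centre of its underside
- tin: low round metal spice tin, 52 mm across and 44 mm high, 100 g, standing loose on the middle line of the board, between the figs; to be left alone. Origin: centre of its underside
- scoop: white plastic spice scoop, 220 mm long, 84 mm wide and 50 mm high, lying loose on the counter beyond the board's closed end; to be left alone. Origin: underside of its blade near the back wall; x points out of the scoop's mouth (blade to +100 mm), the handle runs to x = -115 mm
There are look-alikes about, which are no part of the job. Leave any green look-alike of the fig2 alone.

How it is judged:
By the outcome, as a careful person would: the job done as asked, in the order asked, and still so for the second after the job is handed in, with the robot touching nothing.
It also fails if it takes over 64 s, if anything falls off the work surface, if the arm or the gripper's body presses on something with over 40 N, if the wrist force passes 120 N, or if a joint passes its speed limit or range.

### The arm

A 6-joint arm with a two-finger parallel gripper is mounted at the origin on the work surface. World frame = base frame: x ahead of the robot, y to its left, z up, the work surface at z = 0. Lengths are in m, angles in rad, forces in N, time in s.
With the tool pointing down it reaches from about 0.3 to 0.95 m from the base axis. Payload 3.1 kg.
Tool frame: the origin (TCP) lies between the finger pads; the fingertips stand 8 mm ahead of it and the grasp point (between the pads) lies 11 mm behind it; x points along the fingers, z is the direction in which the jaws open and shut, and the axes are right-handed (so a half turn about x gives the same grasp; the last joint's range is limited). The gripper opens to 85 mm and grips with 20 to 120 N. Pads are 22 mm wide; open, the fingers measure 114 mm over their backs; the gripper's body (76 mm by 85 mm) begins 54 mm behind the grasp point. The pads swing forward as they close: fully open they stand 13 mm farther back than shut.
Start: joints at [1.274, 0.308, 1.634, -0, 1.2, -0.07], TCP at [0.141, 0.609, 0.239] pointing down, gripper open.
Joint ranges: [-3.06, 3.06], [-0.79, 1.96], [0.05, 2.63], [-1.19, 4.34], [0.05, 2.64], [-2.94, 2.94]. Speed limits (rad/s): [2.79, 2.79, 3.14, 3.14, 3.14, 3.14].

### API

Orientations are given as a unit quaternion [w, x, y, z].
In Python, from plant import ctrl gives the robot as it stands.
- The arm moves only by the tool arm_command, never from a script. Its argument "steps" is a list of rows, each a list of 7 numbers: the turn, a rotation vector about the world's x, y, z in rad, then the shift along the world's x, y, z in m, then the finger opening in m, from 0 to 0.0854. In form: [[wx, wy, wz, x, y, z, hand], ...]. A call has 1 to 10 rows; each row shifts and turns the pose as measured when the row begins; what a row does not reach is not made up. A row lasts 1/12 s, in which the tool goes at most 41.7 mm and 7.16 degrees, less where a joint would pass 70% of its speed; a pose out of reach is approached as far as the arm can. A call with a gripper value outside its range is refused whole. The fingers move at their own pace and stop on an object; "squeeze" is the grip in N (left out, the last holds). Time passes only in rows, so rows that do not move let the fingers close. It gives the time, the measured TCP pose, the force and the opening at its end, in the units of the state.
- ctrl.observe(): the state, without advancing time (a new reading comes with each control period).
- ctrl.read_camera(name): name is "scene" or "side" or "wrist"; returns a dict with "color" (400x640x3 uint8, blue, green, red), "fx", "fy", "cx", "cy" (pixels), "k1" (the pictures are not rectified: a ray, as slopes to the right and down, at radius r is drawn at 1 + k1 r^2 times it, then the intrinsics apply), "rvec" (rotation vector, rad) and "tvec" (3), from world to camera coordinates, as OpenCV has them; the wrist camera has in their place "tool_from_camera" (4x4, takes a point from camera to tool coordinates, whose origin is the TCP and whose axes are the tool frame's). Camera axes: x right, y down, z forward; pixel columns grow to the right and rows downward; lengths in m; the calibration is good to about 2 mm. A picture is of the moment at which its call begins: read the wrist's pose just before it. There is no depth.
- ctrl.close_job(): hands the job in, once; it reports no verdict.
The state is a dict: "t": time; "qpos": joint angles; "dq": joint speeds; "effort": joint torques, N m; "tcp_pos": TCP position; "eef_rot": TCP orientation; "ft_force": force on the tool from outside, world axes, zero at the start; "ft_torque": the same for the moment, N m; "grip_width": finger opening in m.
Only numpy, scipy, OpenCV 4.12 (cv2) and the standard library are available. Lean on these libraries where they do the work, as an engineer would, in place of code of your own. Each camera call takes 0.05 s, during which the arm holds its last target.

## Working session

There is one attempt and no reset: what is moved stays moved. The work goes in short steps, Python scripts to look and compute and a tool call to move; the robot and the scene stay as the last step left them, time stands still between calls to the robot, and variables do not carry over. Pictures are saved under pics/ and viewed, and the job is handed in when it is done.

Besides the shell and the picture viewer there is one more tool, called after "Emit:" as a command line: name --pt "numbers of a row" for each row, then --argument value for the rest. arm_command: Moves the arm, as the interface text tells. Its arguments: {"type":"object","properties":{"steps":{"type":"array"},"squeeze":{"type":"number"}},"required":["steps"]}

```bash
ls; mkdir -p pics; python3 - <<'E'
from plant import ctrl
import cv2
print(ctrl.observe())
for n in ["scene","side","wrist"]:
    c=ctrl.read_camera(n); cv2.imwrite(f"pics/{n}0.png",c["color"])
    print({k:v for k,v in c.items() if k!="color"})
E
```

```text
pics
{'t': 0.0, 'qpos': array([ 1.27429123e+00,  3.08994768e-01,  1.63523845e+00,  1.63596018e-05,
        1.19966884e+00, -6.97058147e-02]), 'dq': array([-0.00115413,  0.00089122, -0.00010413,  0.0012172 ,  0.00047758,
        0.00022422]), 'effort': array([-1.65883386e-03, -4.15242255e+01, -2.76674563e+01, -2.48635379e-04,
        1.00298412e-02, -2.92083744e-07]), 'tcp_pos': array([0.14032294, 0.60820278, 0.2380287 ]), 'eef_rot': array([ 0.55269202, -0.44066639,  0.55404377,  0.43975012]), 'ft_force': array([-0.56791915,  0.38040972,  0.5662231 ]), 'ft_torque': array([-0.03673119, -0.02227191,  0.01369423]), 'grip_width': 0.08519443976786811}
{'fx': 519.4335210605855, 'fy': 519.4335210605855, 'cx': 326.72433389160705, 'cy': 207.66155628564317, 'k1': -0.06502098895835487, 'rvec': array([ 0.6610819 ,  2.72851277, -0.98608596]), 'tvec': array([ 0.48969739, -0.02765619,  1.37910402])}
{'fx': 468.0197770904922, 'fy': 468.0197770904922, 'cx': 323.9552097785661, 'cy': 200.6922822579631, 'k1': -0.07257051832940513, 'rvec': array([ 2.05171953, -0.67827416,  0.34179201]), 'tvec': array([-0.45560874,  0.20166187,  0.90659855])}
{'fx': 327.8328851761671, 'fy': 327.8328851761671, 'cx': 314.68708179766446, 'cy': 203.6589539581235, 'k1': -0.06978370135966463, 'tool_from_camera': array([[ 2.31843100e-04, -3.09418741e-01,  9.50925859e-01,
        -1.34810792e-01],
       [ 7.60469502e-04, -9.50925555e-01, -3.09418827e-01,
         7.88229229e-02],
       [ 9.99999684e-01,  7.94886735e-04,  1.48379878e-05,
         1.15996042e-04],
       [ 0.00000000e+00,  0.00000000e+00,  0.00000000e+00,
         1.00000000e+00]])}
```

View pics/scene0.png

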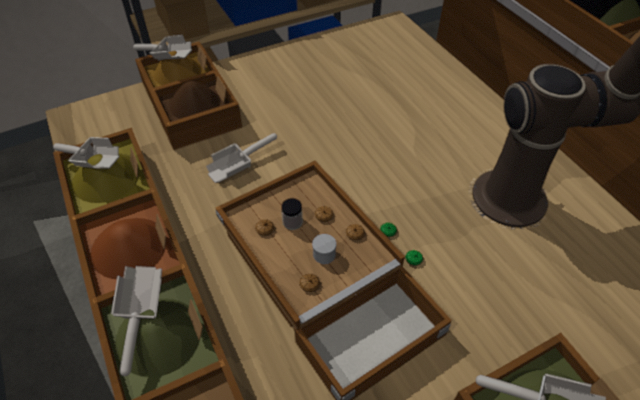

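View pics/side0.png

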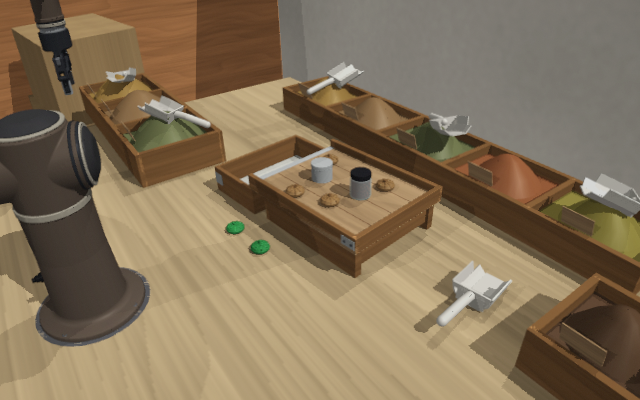

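View pics/wrist0.png

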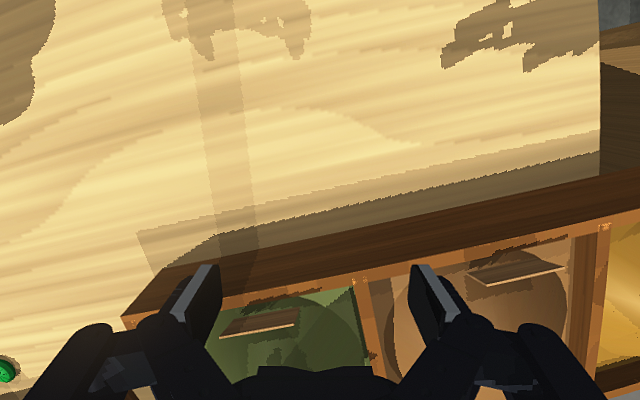

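Scene view: figs at about (264,228), (323,214), (355,232) and (311,283). The jar is at (291,213), the tin at (324,249), and the lip runs from (303,315) to (400,265). The green look-alikes are on the counter. Next I enlarge it to measure.

```bash
cat > h.py <<'E'
import numpy as np, cv2
def KD(c):
    return np.array([[c["fx"],0,c["cx"]],[0,c["fy"],c["cy"]],[0,0,1.]]), np.array([c["k1"],0,0,0,0.])
def cast(c,px,z):
    K,D=KD(c); px=np.array(px,float).reshape(-1,1,2)
    u=cv2.undistortPoints(px,K,D).reshape(-1,2)
    R=cv2.Rodrigues(c["rvec"])[0]; o=-R.T@c["tvec"]
    d=np.c_[u,np.ones(len(u))]@R
    s=(z-o[2])/d[:,2]
    return o+d*s[:,None]
def proj(c,P):
    K,D=KD(c)
    return cv2.projectPoints(np.array(P,float).reshape(-1,1,3),c["rvec"],c["tvec"],K,D)[0].reshape(-1,2)
E
python3 - <<'E'
import cv2
a=cv2.imread("pics/scene0.png")[155:395,205:455]
cv2.imwrite("pics/scene0z.png",cv2.resize(a,None,fx=2.4,fy=2.4,interpolation=cv2.INTER_CUBIC))
b=cv2.imread("pics/side0.png")[130:270,210:450]
cv2.imwrite("pics/side0z.png",cv2.resize(b,None,fx=3.3,fy=3.3,interpolation=cv2.INTER_CUBIC))
E
```

```text
(no output)
```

View pics/scene0z.png

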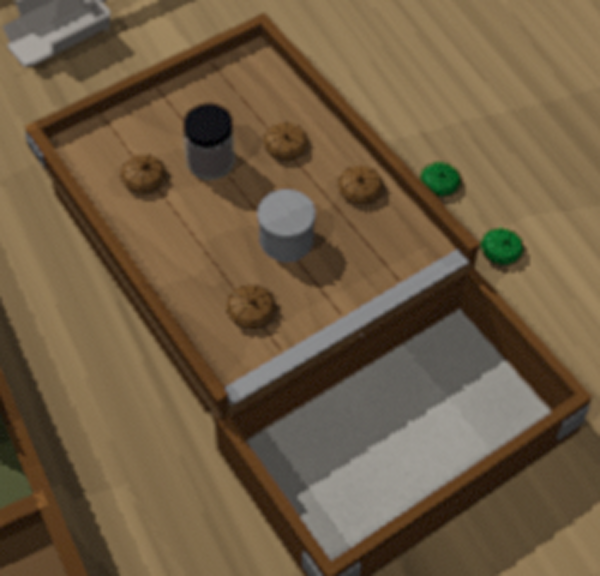

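View pics/side0z.png

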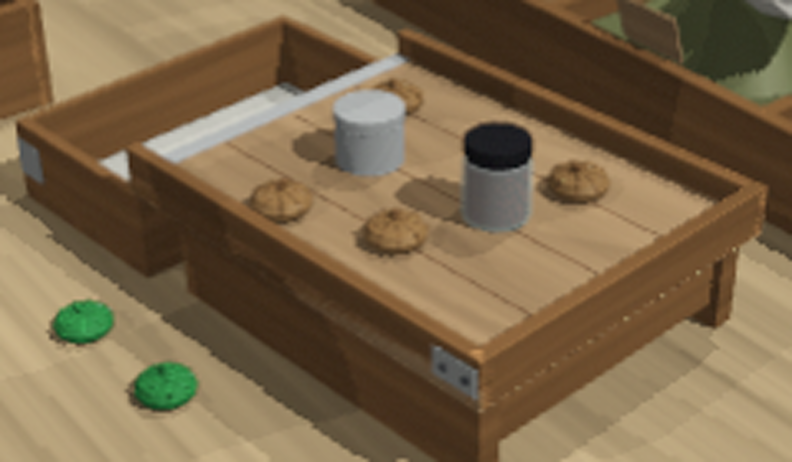

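```bash
cat > m.py <<'E'
import numpy as np,cv2
from h import *
from plant import ctrl
c=ctrl.read_camera("scene"); s=ctrl.read_camera("side")
Z=lambda p:np.array(p,float)/2.4+[205,155]
ZS=lambda p:np.array(p,float)/3.3+[210,130]
t=cast(c,Z([[30,130],[263,17],[475,243],[222,408]]),.11)
print("rimtop scene",t.round(4)); print([np.linalg.norm(t[i]-t[(i+1)%4]).round(3) for i in range(4)])
t2=cast(s,ZS([[480,358],[766,188],[130,150],[405,33]]),.11)
print("rimtop side",t2.round(4))
l=cast(c,Z([[232,398],[470,264]]),.09);print("lip",l.round(4),np.linalg.norm(l[0]-l[1]))
l2=cast(s,ZS([[405,60]]),.09);print(l2)
for n,p in dict(A=[144,174],B=[286,141],C=[360,185],D=[251,307]).items(): print(n,cast(c,Z(p),.099).round(4))
for n,p in dict(A=[579,183],B=[396,232],C=[283,201]).items(): print(n,cast(s,ZS(p),.099).round(4))
print("jar lid",cast(c,Z([209,125]),.151),cast(s,ZS([498,142]),.151))
print("tin top",cast(c,Z([287,214]),.134),cast(s,ZS([370,106]),.134))
E
python3 m.py
```

```text
rimtop scene [[ 0.7234 -0.2216  0.11  ]
 [ 0.4538 -0.2563  0.11  ]
 [ 0.4112  0.087   0.11  ]
 [ 0.6841  0.1305  0.11  ]]
[np.float64(0.272), np.float64(0.346), np.float64(0.276), np.float64(0.354)]
rimtop side [[ 0.4499 -0.2614  0.11  ]
 [ 0.7213 -0.2331  0.11  ]
 [ 0.4063  0.0791  0.11  ]
 [ 0.6754  0.1116  0.11  ]]
lip [[0.669  0.1164 0.09  ]
 [0.4182 0.0939 0.09  ]] 0.2518211475977301
[[0.66995224 0.1047155  0.09      ]]
A [[ 0.6435 -0.1298  0.099 ]]
B [[ 0.5047 -0.1043  0.099 ]]
C [[ 0.4669 -0.0247  0.099 ]]
D [[0.6177 0.0487 0.099 ]]
A [[ 0.6392 -0.1376  0.099 ]]
B [[ 0.5017 -0.1104  0.099 ]]
C [[ 0.464  -0.0313  0.099 ]]
jar lid [[ 0.57895329 -0.11627851  0.151     ]] [[ 0.57203727 -0.12911999  0.151     ]]
tin top [[ 0.5553234  -0.00380182  0.134     ]] [[ 0.55361041 -0.01010378  0.134     ]]
```

```bash
cat > m2.py <<'E'
import numpy as np,cv2
from h import *
from plant import ctrl
c=ctrl.read_camera("scene"); s=ctrl.read_camera("side")
Z=lambda p:np.array(p,float)/2.4+[205,155]
ZS=lambda p:np.array(p,float)/3.3+[210,130]
for q in(c,s):
    R=cv2.Rodrigues(q["rvec"])[0];print("cam",-R.T@q["tvec"])
def P(q): return np.c_[cv2.Rodrigues(q["rvec"])[0],q["tvec"]]
def tri(a,b):
    u=[cv2.undistortPoints(np.array(p,float).reshape(1,1,2),*KD(q)).reshape(2) for q,p in((c,a),(s,b))]
    X=cv2.triangulatePoints(P(c),P(s),u[0],u[1]).ravel();X=X[:3]/X[3]
    return X, proj(c,X)[0]-a, proj(s,X)[0]-b
for n,(a,b) in dict(c0=([30,130],[766,188]),c1=([263,17],[480,358]),o1=([475,243],[130,150]),A=([144,174],[579,183]),B=([286,141],[396,232]),C=([360,185],[283,201]),jar=([209,122],[498,138]),tin=([287,214],[370,106])).items():
    X,e,f=tri(Z(a),ZS(b));print(n,X.round(4),e.round(1),f.round(1))
E
python3 m2.py
```

```text
cam [0.85526258 0.57570572 1.03903085]
cam [-0.00313818 -0.80521577  0.64945014]
c0 [ 0.7244 -0.2279  0.1054] [-1.  -0.4] [-1.1  0.4]
c1 [ 0.4524 -0.2586  0.1072] [0.1 0. ] [ 0.1 -0. ]
o1 [0.4092 0.0851 0.1063] [ 0.1 -0. ] [0.1 0. ]
A [ 0.643  -0.133   0.0953] [-0.2 -0.1] [-0.2  0. ]
B [ 0.5039 -0.1066  0.0962] [-0.2 -0. ] [-0.2  0. ]
C [ 0.4661 -0.0269  0.096 ] [-0.2 -0. ] [-0.2  0. ]
jar [ 0.5773 -0.1218  0.1488] [-0.3 -0.1] [-0.3  0.1]
tin [ 0.5553 -0.0059  0.1316] [-0.5 -0.1] [-0.4  0. ]
```

```bash
cat > b.py <<'E'
import numpy as np
X=np.array([.9926,.1217]);Y=np.array([-.1217,.9926]);O=np.array([.563,-.032])
w=lambda x,y:(O+x*X+y*Y)
toB=lambda p:np.array([(np.array(p[:2])-O)@X,(np.array(p[:2])-O)@Y])
E
python3 - <<'E'
from plant import ctrl
from b import *
from scipy.spatial.transform import Rotation as R
o=ctrl.observe();q=o["eef_rot"]
M=R.from_quat([q[1],q[2],q[3],q[0]]).as_matrix();print(M.round(3))
print(np.degrees(np.arctan2(M[1,2],M[0,2])))
for n,p in dict(Cback=(-.096,-.040),A=(.067,-.155),B=(-.068,-.11),D=(.063,.025),Cend=(-.09,.165)).items(): print(n,w(*p).round(4))
E
```

```text
[[-0.    -0.974  0.225]
 [-0.001  0.225  0.974]
 [-1.     0.    -0.001]]
77.00623443636975
Cback [ 0.4726 -0.0834]
A [ 0.6484 -0.1777]
B [ 0.5089 -0.1495]
D [6.225e-01 5.000e-04]
Cend [0.4536 0.1208]
```

Emit:
arm_command --pt "0 0 -0.0611 0.021 -0.035 0.004 0.02" --pt "0 0 -0.0611 0.021 -0.035 0.004 0.02" --pt "0 0 -0.0611 0.021 -0.035 0.004 0.02" --pt "0 0 -0.0611 0.021 -0.035 0.004 0.02" --pt "0 0 -0.0611 0.021 -0.035 0.004 0.02" --pt "0 0 -0.0611 0.021 -0.035 0.004 0.02" --pt "0 0 -0.0611 0.021 -0.035 0.004 0.02" --pt "0 0 -0.0611 0.021 -0.035 0.004 0.02" --pt "0 0 -0.0611 0.021 -0.035 0.004 0.02" --pt "0 0 -0.0611 0.021 -0.035 0.004 0.02"

```text
t: 1.18
tcp_pos: [0.3481, 0.2553, 0.2783]
eef_rot: [0.663, -0.248, 0.66, 0.25]
ft_force: [0.6, 0.6, -0.1]
grip_width: 0.0199
```

Emit:
arm_command --pt "0 0 -0.0611 0.021 -0.035 0.004 0.02" --pt "0 0 -0.0611 0.021 -0.035 0.004 0.02" --pt "0 0 -0.0611 0.021 -0.035 0.004 0.02" --pt "0 0 -0.0611 0.021 -0.035 0.004 0.02" --pt "0 0 -0.0611 0.021 -0.035 0.004 0.02" --pt "0 0 -0.0611 0.021 -0.035 0.004 0.02" --pt "0 0 -0.0611 0.021 -0.035 0.004 0.02" --pt "0 0 -0.0611 0.021 -0.035 0.004 0.02" --pt "0 0 -0.0611 0.021 -0.035 0.004 0.02" --pt "0 0 -0.0611 0.021 -0.035 0.004 0.02"

```text
t: 2.02
tcp_pos: [0.5574, -0.1026, 0.3226]
eef_rot: [0.712, -0.026, 0.701, 0.026]
ft_force: [0.6, 0.3, -0.2]
grip_width: 0.0199
```

```bash
cat > wr.py <<'E'
import cv2,numpy as np,sys
from plant import ctrl
from scipy.spatial.transform import Rotation as R
def wcam():
    o=ctrl.observe();q=o["eef_rot"];T=np.eye(4);T[:3,:3]=R.from_quat([q[1],q[2],q[3],q[0]]).as_matrix();T[:3,3]=o["tcp_pos"]
    c=ctrl.read_camera("wrist");W=np.linalg.inv(T@c["tool_from_camera"])
    c["rvec"]=cv2.Rodrigues(W[:3,:3])[0];c["tvec"]=W[:3,3];return o,c
E
python3 - <<'E'
from wr import *;import pickle
o,c=wcam();pickle.dump(c,open("w1.pkl","wb"));cv2.imwrite("pics/w1.png",c["color"])
q=o["eef_rot"];M=R.from_quat([q[1],q[2],q[3],q[0]]).as_matrix();print(np.degrees(np.arctan2(M[1,2],M[0,2])),o["tcp_pos"])
E
```

```text
4.252240760825381 [ 0.55739703 -0.10263803  0.32255221]
```

View pics/w1.png

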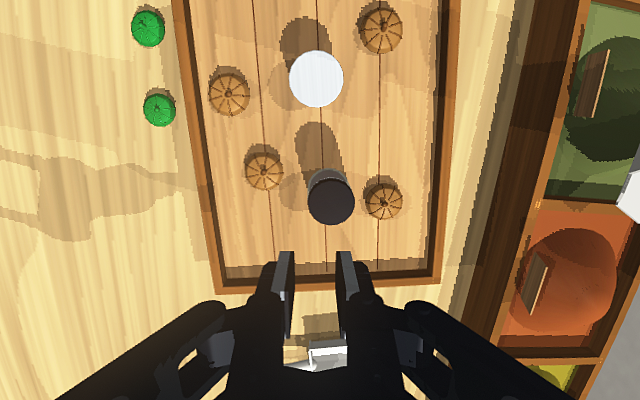

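```bash
python3 - <<'E'
import pickle
from h import *;from b import *
from plant import ctrl
c=pickle.load(open("w1.pkl","rb"))
for n,p,z in [("C",(229,92),.098),("B",(264,169),.098),("A",(384,200),.098),("D",(380,29),.098),("tin",(316,79),.134),("jar",(331,201),.151),("rimL in top",(218,273),.11),("rimR in top",(436,273),.11),("rimL up",(190,0),.11),("rimR up",(445,0),.11),("baseL",(225,268),.09),("baseR",(430,268),.09)]:
    P=cast(c,p,z)[0];print(n,P.round(4),toB(P).round(4))
s=ctrl.read_camera("side");cv2.imwrite("pics/s1.png",s["color"])
t=ctrl.observe()["tcp_pos"];print(proj(s,t),proj(s,t+[0,0,.065]))
E
```

```text
C [ 0.4659 -0.0238  0.098 ] [-0.0954  0.0199]
B [ 0.5051 -0.1035  0.098 ] [-0.0662 -0.0639]
A [ 0.6442 -0.1301  0.098 ] [ 0.0686 -0.1072]
D [0.6162 0.0487 0.098 ] [0.0626 0.0736]
tin [ 0.5551 -0.0065  0.134 ] [-0.0047  0.0262]
jar [ 0.5781 -0.1191  0.151 ] [ 0.0044 -0.0882]
rimL in top [ 0.4546 -0.2318  0.11  ] [-0.1319 -0.1851]
rimR in top [ 0.7187 -0.2148  0.11  ] [ 0.1323 -0.2004]
rimL up [0.4301 0.0592 0.11  ] [-0.1208  0.1067]
rimR up [0.674  0.0788 0.11  ] [0.1237 0.0964]
baseL [ 0.4581 -0.2359  0.09  ] [-0.1289 -0.1896]
baseR [ 0.719 -0.219  0.09 ] [ 0.1321 -0.2046]
[[350.31341634  95.35001726]] [[350.54534806  63.10390456]]
```

View pics/s1.png

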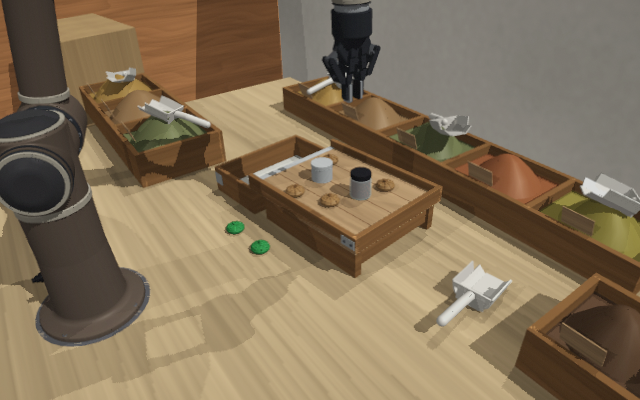

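```bash
python3 - <<'E'
import cv2
a=cv2.imread("pics/s1.png")[20:110,300:400]
cv2.imwrite("pics/s1z.png",cv2.convertScaleAbs(cv2.resize(a,None,fx=6,fy=6,interpolation=cv2.INTER_CUBIC),alpha=1.8,beta=30))
E
```

```text
(no output)
```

View pics/s1z.png

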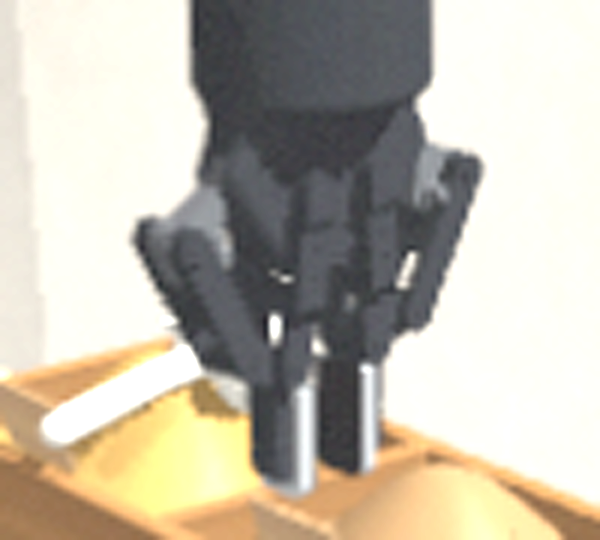

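Wrist, scene and side views agree to about 3 mm. In board x,y (mm) the figs are C(-95,18), D(63,73), B(-66,-65) and A(68,-108). I'll push C first, cradled by fingers 20 mm apart.

Emit:
arm_command --pt "0 0 0.008 -0.0137 0.0054 -0.03 0.02" --pt "0 0 0.008 -0.0137 0.0054 -0.03 0.02" --pt "0 0 0.008 -0.0137 0.0054 -0.03 0.02" --pt "0 0 0.008 -0.0137 0.0054 -0.03 0.02" --pt "0 0 0.008 -0.0137 0.0054 -0.03 0.02" --pt "0 0 0.008 -0.0137 0.0054 -0.03 0.02" --pt "0 0 0 0 0 0 0.02"

```text
t: 2.7
tcp_pos: [0.4737, -0.0723, 0.1406]
eef_rot: [0.715, -0.043, 0.696, 0.042]
ft_force: [-2.6, 0.5, -1.4]
grip_width: 0.0199
```

Emit:
arm_command --pt "0 0 0 0 0.001 -0.015 0.02" --pt "0 0 0 0 0 -0.012 0.02" --pt "0 0 0 0 0 -0.007 0.02" --pt "0 0 0 0 0 0 0.02"

```text
t: 3.03
tcp_pos: [0.4755, -0.0698, 0.1087]
eef_rot: [0.717, -0.045, 0.695, 0.042]
ft_force: [-0.3, -0.1, -0.7]
grip_width: 0.0199
```

```bash
cat > look.py <<'E'
import sys
from wr import *
from b import *
import pickle
n=sys.argv[1]
o,c=wcam();cv2.imwrite(f"pics/{n}.png",c["color"]);pickle.dump(c,open(f"{n}.pkl","wb"))
q=o["eef_rot"];M=R.from_quat([q[1],q[2],q[3],q[0]]).as_matrix()
print("yaw",np.degrees(np.arctan2(M[1,2],M[0,2])).round(2),"x axis",M[:,0].round(3),o["tcp_pos"].round(4),"board",toB(o["tcp_pos"]).round(4),"F",o["ft_force"].round(1))
E
python3 look.py w2
```

```text
yaw 7.05 x axis [ 0.031 -0.001 -1.   ] [ 0.4755 -0.0698  0.1087] board [-0.0915 -0.0269] F [-0.3 -0.1 -0.7]
```

View pics/w2.png

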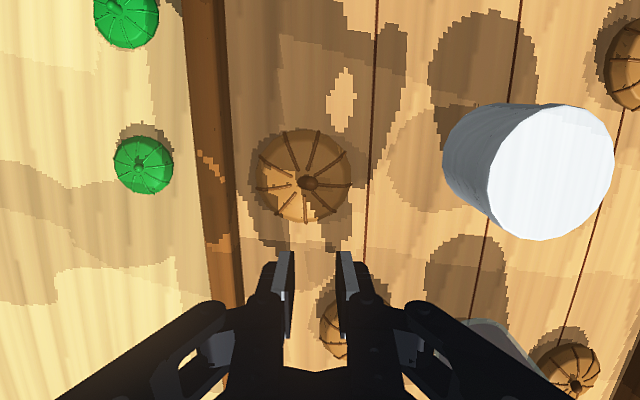

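Emit:
arm_command --pt "0 0 0 -0.001 0.012 -0.003 0.02" --pt "0 0 0 -0.001 0.012 0 0.02" --pt "0 0 0 -0.001 0.012 0 0.02" --pt "0 0 0 -0.001 0.012 0 0.02" --pt "0 0 0 -0.001 0.012 0 0.02" --pt "0 0 0 -0.001 0.012 0 0.02" --pt "0 0 0 -0.001 0.012 0 0.02" --pt "0 0 0 -0.001 0.012 0 0.02"

```text
t: 3.75
tcp_pos: [0.4841, 0.026, 0.1221]
eef_rot: [0.727, -0.046, 0.684, 0.039]
ft_force: [0.7, -0.4, -0.4]
grip_width: 0.0198
```

```bash
python3 look.py w3
```

```text
yaw 6.84 x axis [ 0.062 -0.006 -0.998] [0.4841 0.026  0.1221] board [-0.0712  0.0671] F [ 0.7 -0.4 -0.4]
```

View pics/w3.png

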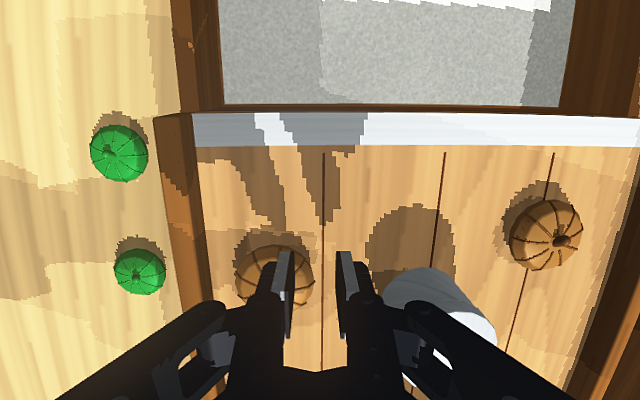

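```bash
python3 - <<'E'
import pickle
from h import *;from b import *
c=pickle.load(open("w3.pkl","rb"))
for n,p,z in [("C",(274,272),.098),("D",(546,234),.098),("lipL",(193,113),.09),("lipR",(640,115),.09)]:
    P=cast(c,p,z)[0];print(n,P.round(4),toB(P).round(4))
E
```

```text
C [0.4655 0.012  0.098 ] [-0.0914  0.0556]
D [0.6177 0.0483 0.098 ] [0.064 0.073]
lipL [0.4194 0.0909 0.09  ] [-0.1276  0.1395]
lipR [0.6619 0.122  0.09  ] [0.1169 0.1408]
```

Emit:
arm_command --pt "0 0.0 0 0 0 0.02 0.02" --pt "0 0.015 0 -0.003 -0.017 0.003 0.02" --pt "0 0.015 0 -0.003 -0.017 0 0.02" --pt "0 0.015 0 -0.003 -0.017 0 0.02" --pt "0 0.015 0 -0.003 -0.017 0 0.02" --pt "0 0 0 0 0 0 0.02"

```text
t: 4.3
tcp_pos: [0.4802, -0.0425, 0.1567]
eef_rot: [0.712, -0.048, 0.699, 0.042]
ft_force: [0.8, 0.1, -0.7]
grip_width: 0.0204
```

```bash
python3 look.py w4
```

```text
yaw 7.36 x axis [ 0.018 -0.007 -1.   ] [ 0.4802 -0.0425  0.1567] board [-0.0834 -0.0003] F [ 0.8  0.1 -0.7]
```

Emit:
arm_command --pt "0 0.005 0 -0.002 0 -0.015 0.02" --pt "0.005 0.005 0 -0.003 0 -0.015 0.02" --pt "0 0.005 0 -0.003 0 -0.015 0.02" --pt "0 0 0 0 0 -0.009 0.02" --pt "0 0 0 0 0 0 0.02"

```text
t: 4.77
tcp_pos: [0.478, -0.041, 0.1067]
eef_rot: [0.712, -0.045, 0.7, 0.044]
ft_force: [-0.5, 0.1, -0.3]
grip_width: 0.02
```

```bash
python3 look.py w5
```

```text
yaw 7.22 x axis [ 0.017 -0.001 -1.   ] [ 0.478  -0.041   0.1067] board [-0.0855  0.0015] F [-0.5  0.1 -0.3]
```

Emit:
arm_command --pt "0 0.003 0 -0.005 0.008 -0.004 0.02" --pt "0 0.003 0 -0.005 0.01 -0.003 0.02" --pt "0 0.003 0 -0.004 0.012 -0.002 0.02" --pt "0 0.003 0 -0.003 0.012 -0.002 0.02"

```text
t: 5.15
tcp_pos: [0.4634, 0.0028, 0.0987]
eef_rot: [0.71, -0.045, 0.702, 0.042]
ft_force: [-0.5, -0.6, 0.6]
grip_width: 0.0199
```

```bash
python3 look.py w6
```

```text
yaw 7.06 x axis [ 0.012 -0.002 -1.   ] [0.4634 0.0028 0.0987] board [-0.0946  0.0467] F [-0.5 -0.6  0.6]
```

View pics/w6.png

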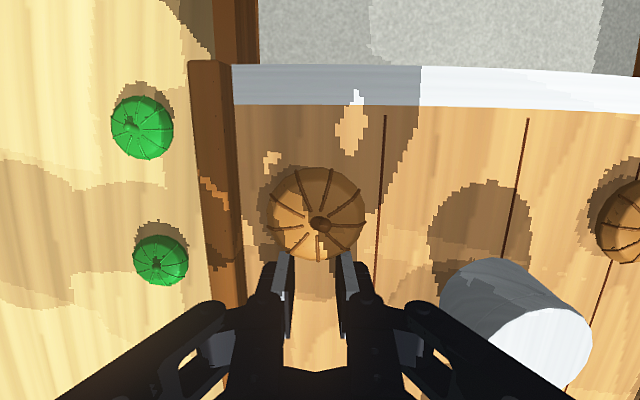

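Emit:
arm_command --pt "0 0.002 0 -0.001 0.01 0.004 0.02" --pt "0 0.002 0 -0.001 0.012 0.002 0.02" --pt "0 0.002 0 -0.001 0.012 0 0.02" --pt "0 0.002 0 -0.001 0.012 -0.001 0.02"

```text
t: 5.53
tcp_pos: [0.4584, 0.0541, 0.1054]
eef_rot: [0.708, -0.045, 0.704, 0.044]
ft_force: [-0.3, -0.0, 1.3]
grip_width: 0.02
```

```bash
python3 look.py w7
```

```text
yaw 7.24 x axis [ 0.005 -0.001 -1.   ] [0.4584 0.0541 0.1054] board [-0.0934  0.0982] F [-0.3 -0.   1.3]
```

Emit:
arm_command --pt "0 0.001 0 -0.001 0.012 -0.002 0.02" --pt "0 0.001 0 -0.001 0.012 -0.001 0.02" --pt "0 0.001 0 -0.001 0.012 -0.001 0.02" --pt "0 0.001 0 -0.001 0.012 0 0.02" --pt "0 0 0 0 0 0 0.02"

```text
t: 6.0
tcp_pos: [0.4565, 0.1061, 0.1049]
eef_rot: [0.709, -0.048, 0.702, 0.046]
ft_force: [-0.2, 0.2, -0.2]
grip_width: 0.02
```

```bash
python3 look.py w8
```

```text
yaw 7.61 x axis [ 0.009 -0.002 -1.   ] [0.4565 0.1061 0.1049] board [-0.089  0.15 ] F [-0.2  0.2 -0.2]
```

View pics/w8.png

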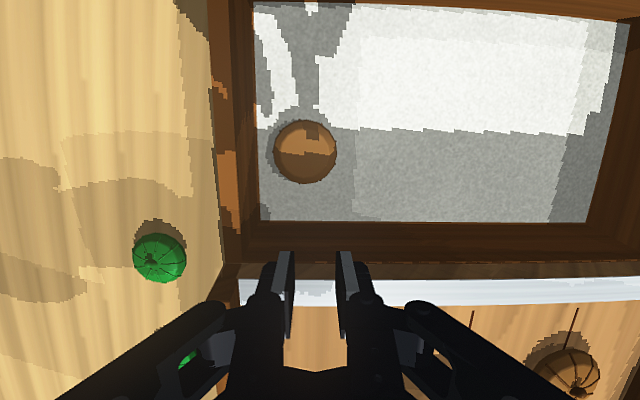

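Emit:
arm_command --pt "0 0 0 0 0 0.035 0.02" --pt "0 0 0 0 0 0.035 0.02" --pt "0 0 -0.001 0.024 -0.0155 0.01 0.02" --pt "0 0 -0.001 0.024 -0.0155 0 0.02" --pt "0 0 -0.001 0.024 -0.0155 0 0.02" --pt "0 0 -0.001 0.024 -0.0155 0 0.02" --pt "0 0 -0.001 0.024 -0.0155 0 0.02" --pt "0 0 -0.001 0.024 -0.0155 0 0.02" --pt "0 0 -0.001 0.024 -0.0155 0 0.02" --pt "0 0 0 0 0 0 0.02"

```text
t: 6.88
tcp_pos: [0.6266, -0.0163, 0.1893]
eef_rot: [0.708, -0.05, 0.703, 0.043]
ft_force: [-0.1, 0.8, 0.6]
grip_width: 0.0199
```

```bash
python3 look.py w9
```

```text
yaw 7.52 x axis [ 0.007 -0.01  -1.   ] [ 0.6266 -0.0163  0.1893] board [0.065  0.0078] F [-0.1  0.8  0.6]
```

Emit:
arm_command --pt "0.003 0 0 0 0.004 -0.025 0.02" --pt "0.003 0 -0.004 0 0.004 -0.025 0.02" --pt "0.003 0 -0.004 0 0.004 -0.025 0.02" --pt "0 0 0 0 0 -0.007 0.02" --pt "0 0 0 0 0 0 0.02"

```text
t: 7.35
tcp_pos: [0.6215, -0.005, 0.106]
eef_rot: [0.707, -0.043, 0.705, 0.043]
ft_force: [-0.6, -0.8, 0.3]
grip_width: 0.0201
```

```bash
python3 look.py w10
```

```text
yaw 6.92 x axis [ 0.003  0.    -1.   ] [ 0.6215 -0.005   0.106 ] board [0.0614 0.0196] F [-0.6 -0.8  0.3]
```

View pics/w10.png

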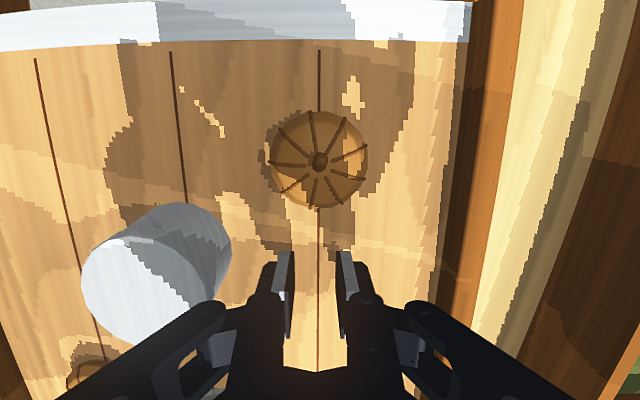

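Emit:
arm_command --pt "0 0.001 0 -0.0005 0.01 -0.001 0.02" --pt "0 0.001 0 -0.001 0.012 -0.001 0.02" --pt "0 0.001 0 -0.001 0.012 -0.001 0.02" --pt "0 0.001 0 -0.001 0.012 -0.001 0.02" --pt "0 0.001 0 -0.001 0.012 -0.001 0.02"

```text
t: 7.82
tcp_pos: [0.6194, 0.0563, 0.1075]
eef_rot: [0.708, -0.042, 0.704, 0.042]
ft_force: [-0.6, 0.7, -1.0]
grip_width: 0.02
```

```bash
python3 look.py w11
```

```text
yaw 6.78 x axis [ 0.007  0.    -1.   ] [0.6194 0.0563 0.1075] board [0.0668 0.0807] F [-0.6  0.7 -1. ]
```

View pics/w11.png

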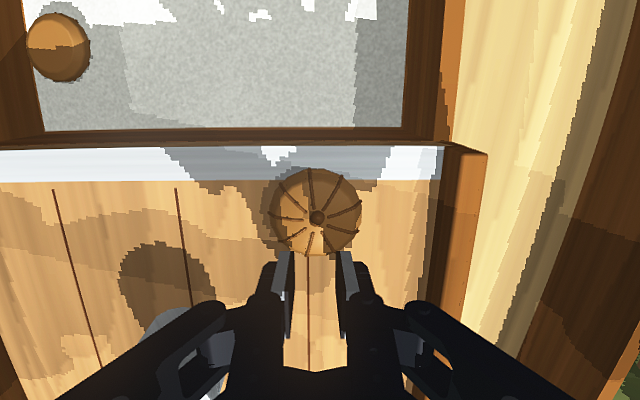

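Fig D is cradled at (317,212), just short of the lip. I'll keep pushing.

Emit:
arm_command --pt "0 0.001 0 -0.002 0.012 -0.003 0.02" --pt "0 0.001 0 -0.002 0.012 -0.002 0.02" --pt "0 0.001 0 -0.002 0.012 -0.001 0.02" --pt "0 0.001 0 -0.002 0.012 0 0.02" --pt "0 0.001 0 -0.002 0.012 0 0.02" --pt "0 0 0 0 0 0 0.02"

```text
t: 8.37
tcp_pos: [0.6137, 0.1254, 0.108]
eef_rot: [0.711, -0.046, 0.701, 0.044]
ft_force: [-0.8, 0.1, -0.6]
grip_width: 0.0199
```

```bash
python3 look.py w12
```

```text
yaw 7.26 x axis [ 0.014 -0.001 -1.   ] [0.6137 0.1254 0.108 ] board [0.0695 0.1501] F [-0.8  0.1 -0.6]
```

View pics/w12.png

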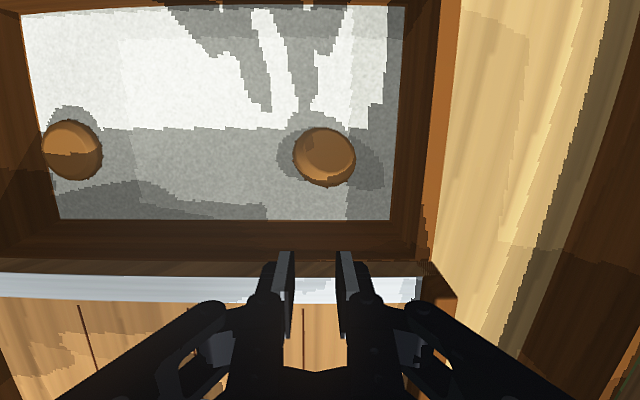

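Emit:
arm_command --pt "0 0 0 0 0 0.035 0.02" --pt "0 0 0 0 0 0.035 0.02" --pt "0 0 0 0.005 -0.03 0.02 0.02" --pt "0 0 0 0.005 -0.0375 0 0.02" --pt "-0.006 0.05 0 0.005 -0.0375 0 0.02" --pt "-0.006 0.05 0 0.005 -0.0375 0 0.02" --pt "-0.006 0.05 0 0.005 -0.0375 0 0.02" --pt "-0.006 0.05 0 0.005 -0.0375 0 0.02" --pt "-0.006 0.05 0 0.005 -0.0375 0 0.02" --pt "0 0 0 0 0 0 0.02"

```text
t: 9.25
tcp_pos: [0.6419, -0.1413, 0.1976]
eef_rot: [0.608, -0.054, 0.791, 0.041]
ft_force: [0.3, 0.6, -0.0]
grip_width: 0.0203
```

```bash
python3 look.py w13
```

```text
yaw 7.74 x axis [-0.254 -0.036 -0.966] [ 0.6419 -0.1413  0.1976] board [ 0.065  -0.1181] F [ 0.3  0.6 -0. ]
```

View pics/w13.png

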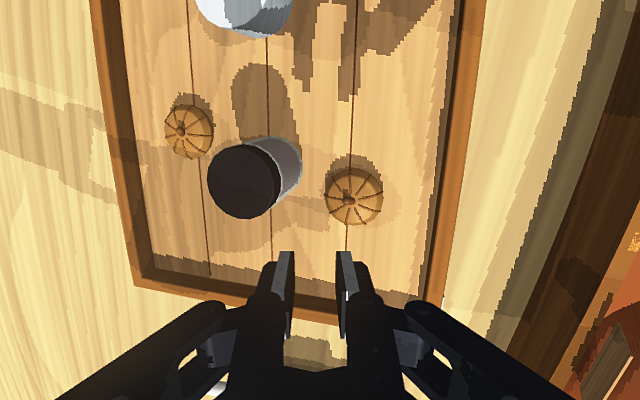

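Emit:
arm_command --pt "0.006 -0.05 0 0.006 -0.017 0 0.016" --pt "0.006 -0.055 -0.01 0.006 -0.016 0 0.016" --pt "0 0 0 0 0 -0.025 0.016" --pt "0 0 0 0 0 -0.025 0.016" --pt "0 0 0 0 0 0 0.016"

```text
t: 9.72
tcp_pos: [0.6532, -0.1715, 0.1452]
eef_rot: [0.652, -0.046, 0.756, 0.041]
ft_force: [-0.5, 0.6, -1.3]
grip_width: 0.0158
```

```bash
python3 look.py w14
```

```text
yaw 7.06 x axis [-0.146 -0.016 -0.989] [ 0.6532 -0.1715  0.1452] board [ 0.0726 -0.1494] F [-0.5  0.6 -1.3]
```

View pics/w14.png

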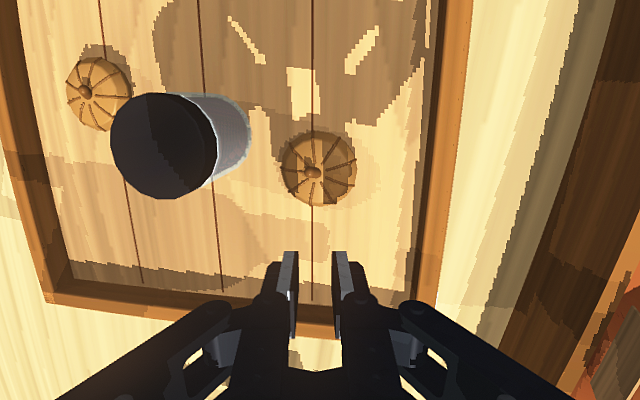

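Emit:
arm_command --pt "0 0 0 0 -0.002 -0.02 0.016" --pt "0 0 0 0 0 -0.015 0.016" --pt "0 0 0 0 0 -0.005 0.016" --pt "0 0 0 0 0 0 0.016"

```text
t: 10.1
tcp_pos: [0.6561, -0.1709, 0.1104]
eef_rot: [0.654, -0.047, 0.754, 0.042]
ft_force: [0.3, -0.2, -1.1]
grip_width: 0.016
```

```bash
python3 look.py w15
```

```text
yaw 7.23 x axis [-0.139 -0.017 -0.99 ] [ 0.6561 -0.1709  0.1104] board [ 0.0755 -0.1493] F [ 0.3 -0.2 -1.1]
```

View pics/w15.png

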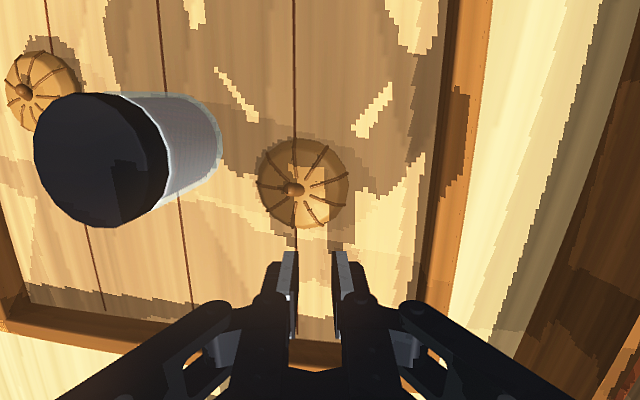

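Emit:
arm_command --pt "0 0 0 -0.004 0.003 -0.005 0.016" --pt "0 0 0 -0.003 0.008 -0.003 0.016" --pt "0 0 0 -0.0015 0.01 -0.001 0.016" --pt "0 0 0 -0.0015 0.01 -0.001 0.016"

```text
t: 10.48
tcp_pos: [0.6487, -0.1402, 0.1049]
eef_rot: [0.657, -0.048, 0.751, 0.04]
ft_force: [-0.3, -1.7, 1.1]
grip_width: 0.0159
```

```bash
python3 look.py w16
```

```text
yaw 7.12 x axis [-0.131 -0.02  -0.991] [ 0.6487 -0.1402  0.1049] board [ 0.0719 -0.1178] F [-0.3 -1.7  1.1]
```

View pics/w16.png

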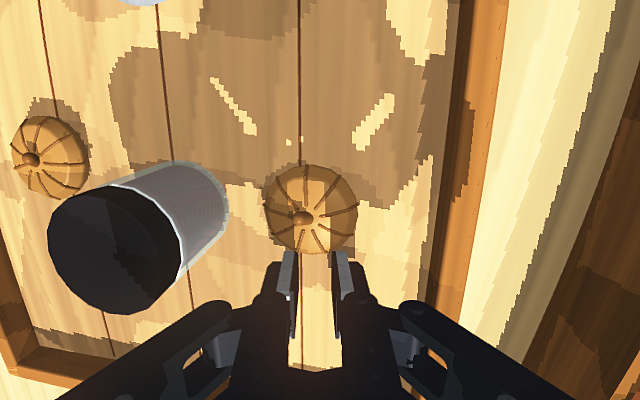

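Emit:
arm_command --pt "0 0.002 0 -0.0005 0.01 -0.001 0.016" --pt "0 0.002 0 -0.0005 0.01 -0.001 0.016" --pt "0 0.002 0 -0.0005 0.01 -0.001 0.016" --pt "0 0.002 0 -0.0005 0.01 -0.001 0.016"

```text
t: 10.87
tcp_pos: [0.6476, -0.0948, 0.1034]
eef_rot: [0.655, -0.049, 0.753, 0.04]
ft_force: [0.2, -0.2, 0.7]
grip_width: 0.016
```

```bash
python3 look.py w17
```

```text
yaw 7.22 x axis [-0.136 -0.021 -0.99 ] [ 0.6476 -0.0948  0.1034] board [ 0.0763 -0.0726] F [ 0.2 -0.2  0.7]
```

View pics/w17.png

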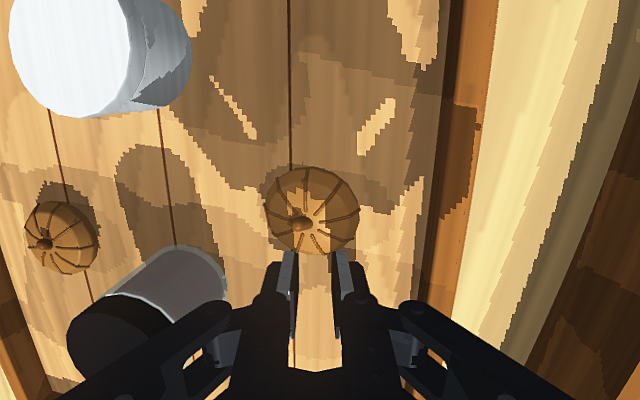

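Emit:
arm_command --pt "0 0.002 0 -0.001 0.011 0.001 0.016" --pt "0 0.002 0 -0.001 0.011 0 0.016" --pt "0 0.002 0 -0.001 0.011 -0.001 0.016" --pt "0 0.002 0 -0.001 0.011 -0.001 0.016" --pt "0 0.002 0 -0.001 0.011 -0.001 0.016"

```text
t: 11.33
tcp_pos: [0.6416, -0.0329, 0.1002]
eef_rot: [0.65, -0.049, 0.757, 0.041]
ft_force: [-0.2, -4.7, 6.8]
grip_width: 0.0158
```

```bash
python3 look.py w18
```

```text
yaw 7.31 x axis [-0.149 -0.021 -0.989] [ 0.6416 -0.0329  0.1002] board [ 0.0779 -0.0104] F [-0.2 -4.7  6.8]
```

View pics/w18.png

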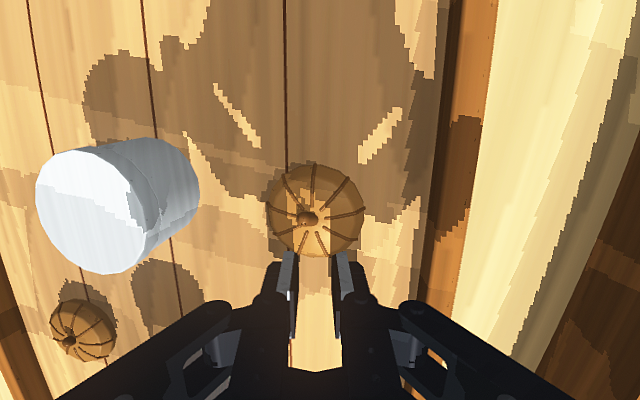

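Emit:
arm_command --pt "0 0 0 0 0.003 0.004 0.016" --pt "0 0 0 -0.0015 0.011 0.001 0.016" --pt "0 0 0 -0.0015 0.011 -0.0005 0.016" --pt "0 0 0 -0.0015 0.011 -0.0005 0.016" --pt "0 0 0 -0.0015 0.011 -0.0005 0.016" --pt "0 0 0 -0.0015 0.011 -0.0005 0.016"

```text
t: 11.88
tcp_pos: [0.6336, 0.0337, 0.1041]
eef_rot: [0.651, -0.049, 0.757, 0.042]
ft_force: [-0.3, -0.8, 2.3]
grip_width: 0.016
```

```bash
python3 look.py w19
```

```text
yaw 7.33 x axis [-0.148 -0.019 -0.989] [0.6336 0.0337 0.1041] board [0.078  0.0567] F [-0.3 -0.8  2.3]
```

View pics/w19.png

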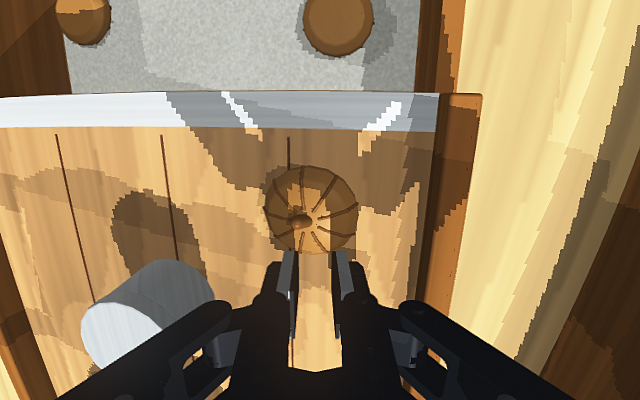

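Emit:
arm_command --pt "0 0 0 -0.003 0.011 0.001 0.016" --pt "0 0 0 -0.003 0.012 0 0.016" --pt "0 0 0 -0.003 0.012 0 0.016" --pt "0 0 0 -0.003 0.012 0 0.016" --pt "0 0 0 -0.003 0.012 0 0.016" --pt "0 0 0 -0.003 0.012 0 0.016" --pt "0 0 0 -0.003 0.012 0 0.016" --pt "0 0 0 0 0 0 0.016"

```text
t: 12.6
tcp_pos: [0.6074, 0.1307, 0.1034]
eef_rot: [0.649, -0.048, 0.758, 0.044]
ft_force: [0.2, 0.1, 0.3]
grip_width: 0.0163
```

```bash
python3 look.py w20
```

```text
yaw 7.48 x axis [-0.152 -0.016 -0.988] [0.6074 0.1307 0.1034] board [0.0639 0.1561] F [0.2 0.1 0.3]
```

View pics/w20.png

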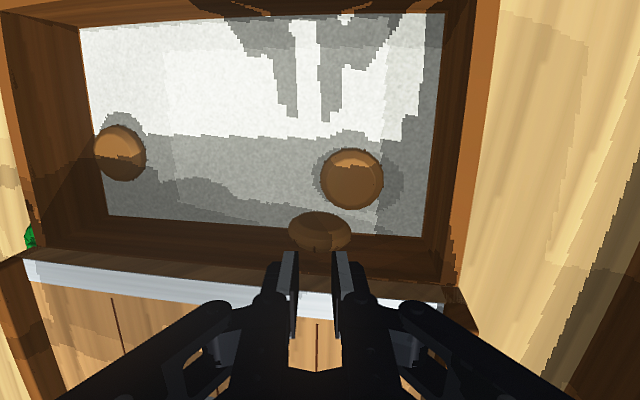

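Emit:
arm_command --pt "0 0 0 0 0 0.035 0.018" --pt "0 0 0 0 0 0.035 0.018" --pt "0 0 0 0 0 0.033 0.018" --pt "0 0 0 0 0 0 0.018"

```text
t: 12.98
tcp_pos: [0.6038, 0.1286, 0.2052]
eef_rot: [0.645, -0.05, 0.761, 0.043]
ft_force: [1.7, -0.3, 1.2]
grip_width: 0.018
```

```bash
python3 look.py w21
```

```text
yaw 7.52 x axis [-0.162 -0.02  -0.987] [0.6038 0.1286 0.2052] board [0.06   0.1544] F [ 1.7 -0.3  1.2]
```

View pics/w21.png

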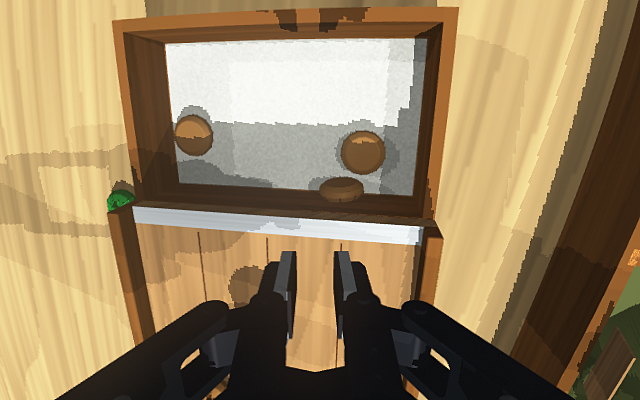

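Three figs are now in the bin; A leans against the near wall at (341,188). The last one is B.

Emit:
arm_command --pt "0.0045 -0.0375 0 -0.0127 -0.033 0.0 0.018" --pt "0.0045 -0.0375 0 -0.0127 -0.033 0 0.018" --pt "0.0045 -0.0375 0 -0.0127 -0.033 0 0.018" --pt "0.0045 -0.0375 0 -0.0127 -0.033 0 0.018" --pt "0.0045 -0.0375 0 -0.0127 -0.033 0 0.018" --pt "0.0045 -0.0375 0 -0.0127 -0.033 0 0.018" --pt "0.0045 -0.0375 0 -0.0127 -0.033 0 0.018" --pt "0.0045 -0.0375 0 -0.0127 -0.033 0 0.018" --pt "0 0 0 0 0 0 0.018"

```text
t: 13.78
tcp_pos: [0.4926, -0.1459, 0.1931]
eef_rot: [0.754, -0.046, 0.654, 0.048]
ft_force: [1.0, 0.2, -0.6]
grip_width: 0.0178
```

```bash
python3 look.py w22
```

```text
yaw 7.73 x axis [ 0.141  0.012 -0.99 ] [ 0.4926 -0.1459  0.1931] board [-0.0838 -0.1045] F [ 1.   0.2 -0.6]
```

View pics/w22.png

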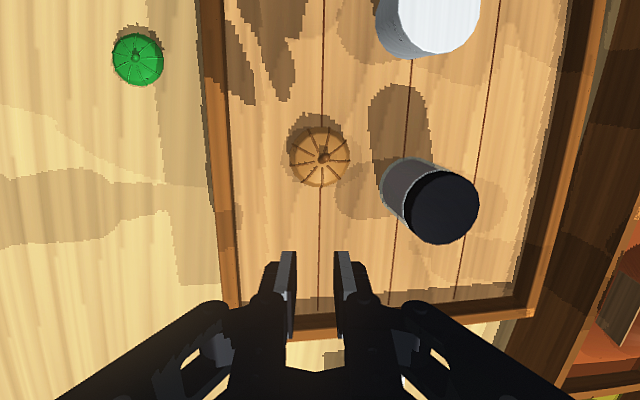

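```bash
python3 - <<'E'
import pickle
from h import *;from b import *
c=pickle.load(open("w22.pkl","rb"))
for n,p,z in [("B",(319,155),.098),("jar",(444,206),.151),("tin",(434,15),.134)]:
    P=cast(c,p,z)[0];print(n,P.round(4),toB(P).round(4))
E
```

```text
B [ 0.5043 -0.1043  0.098 ] [-0.0671 -0.0646]
jar [ 0.5763 -0.1183  0.151 ] [ 0.0027 -0.0873]
tin [ 0.5522 -0.0117  0.134 ] [-0.0083  0.0214]
```

Emit:
arm_command --pt "0 0 -0.005 0.005 -0.003 -0.02 0.016" --pt "0 0 -0.005 0.005 -0.002 -0.025 0.016" --pt "0 0 0 0.001 0 -0.02 0.016" --pt "0 0 0 0 0 -0.015 0.016" --pt "0 0 0 0 0 0 0.016"

```text
t: 14.25
tcp_pos: [0.5055, -0.1493, 0.1099]
eef_rot: [0.755, -0.04, 0.654, 0.043]
ft_force: [-0.2, 0.6, 0.3]
grip_width: 0.0161
```

```bash
python3 look.py w23
```

```text
yaw 6.8 x axis [ 0.142  0.012 -0.99 ] [ 0.5055 -0.1493  0.1099] board [-0.0714 -0.1095] F [-0.2  0.6  0.3]
```

View pics/w23.png

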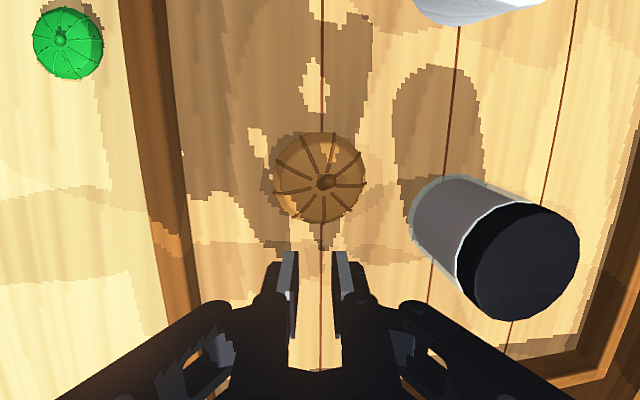

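Aligned with B at (320,178). I'll lower 5 mm and push.

Emit:
arm_command --pt "0 0 0 -0.001 0.003 -0.005 0.016" --pt "0 0 0 -0.002 0.01 -0.001 0.016" --pt "0 0 0 -0.002 0.011 -0.001 0.016" --pt "0 0 0 -0.002 0.011 -0.001 0.016" --pt "0 0 0 -0.002 0.011 -0.001 0.016"

```text
t: 14.72
tcp_pos: [0.5013, -0.101, 0.1055]
eef_rot: [0.758, -0.042, 0.65, 0.041]
ft_force: [-0.0, -0.8, 0.6]
grip_width: 0.0159
```

```bash
python3 look.py w24
```

```text
yaw 6.81 x axis [ 0.151  0.008 -0.988] [ 0.5013 -0.101   0.1055] board [-0.0696 -0.061 ] F [-0.  -0.8  0.6]
```

View pics/w24.png

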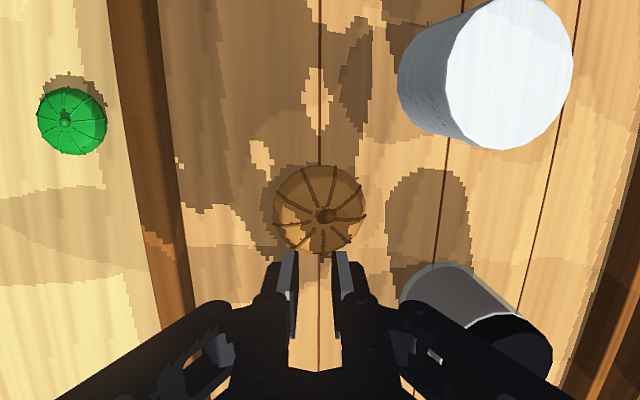

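Emit:
arm_command --pt "0 0 0 -0.003 0.011 -0.001 0.016" --pt "0 0 0 -0.003 0.011 -0.001 0.016" --pt "0 0 0 -0.003 0.011 -0.001 0.016" --pt "0 0 0 -0.003 0.011 -0.001 0.016" --pt "0 0 0 -0.003 0.011 0 0.016"

```text
t: 15.18
tcp_pos: [0.4878, -0.0396, 0.1058]
eef_rot: [0.76, -0.044, 0.647, 0.043]
ft_force: [-0.0, 0.0, 0.0]
grip_width: 0.0162
```

```bash
python3 look.py w25
```

```text
yaw 7.1 x axis [ 0.16   0.008 -0.987] [ 0.4878 -0.0396  0.1058] board [-0.0756  0.0016] F [-0.  0.  0.]
```

View pics/w25.png

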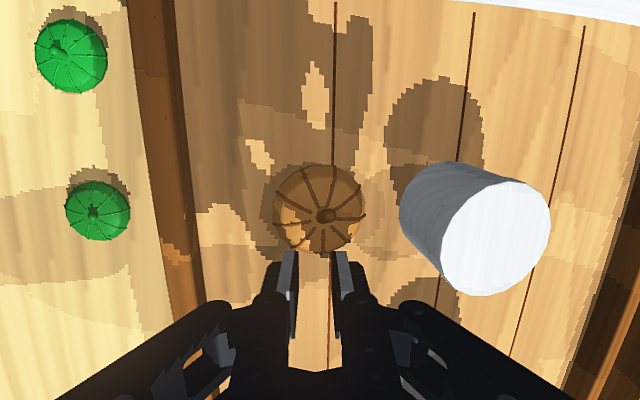

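Emit:
arm_command --pt "0 0 0 -0.0015 0.012 -0.002 0.016" --pt "0 0 0 -0.0015 0.012 -0.001 0.016" --pt "0 0 0 -0.0015 0.012 -0.001 0.016" --pt "0 0 0 -0.0015 0.012 -0.001 0.016" --pt "0 0 0 -0.0015 0.012 0 0.016" --pt "0 0 0 -0.001 0.012 0 0.016"

```text
t: 15.73
tcp_pos: [0.4822, 0.0367, 0.1064]
eef_rot: [0.764, -0.047, 0.642, 0.043]
ft_force: [-0.5, -0.3, -0.3]
grip_width: 0.0161
```

```bash
python3 look.py w26
```

```text
yaw 7.4 x axis [ 0.172  0.006 -0.985] [0.4822 0.0367 0.1064] board [-0.0718  0.078 ] F [-0.5 -0.3 -0.3]
```

View pics/w26.png

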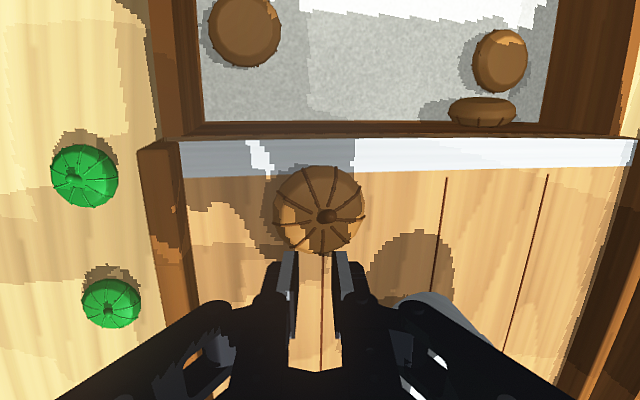

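Emit:
arm_command --pt "0 0 0 -0.001 0.012 -0.002 0.016" --pt "0 0 0 -0.001 0.012 -0.001 0.016" --pt "0 0 0 -0.001 0.012 0 0.016" --pt "0 0 0 -0.001 0.012 0 0.016" --pt "0 0 0 -0.001 0.012 0 0.016" --pt "0 0 0 0 0.005 0 0.016" --pt "0 0 0 0 0 0.01 0.016"

```text
t: 16.37
tcp_pos: [0.4783, 0.1059, 0.1165]
eef_rot: [0.766, -0.05, 0.639, 0.045]
ft_force: [-0.4, -1.2, 0.7]
grip_width: 0.0162
```

```bash
python3 look.py w27
```

```text
yaw 7.83 x axis [ 0.178  0.006 -0.984] [0.4783 0.1059 0.1165] board [-0.0673  0.1472] F [-0.4 -1.2  0.7]
```

View pics/w27.png

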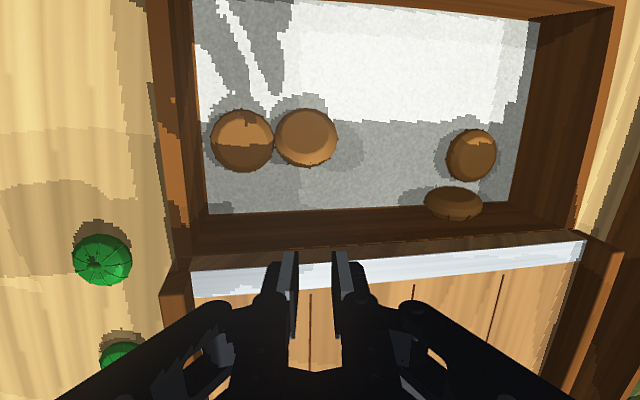

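Emit:
arm_command --pt "0 0 0 0 0 0.03 0.02" --pt "0 0 0 0 0 0.035 0.02" --pt "0 0 0 0 0 0.035 0.02" --pt "0 0 0 -0.005 0.03 0.02 0.02" --pt "0 0 0 -0.005 0.035 0.0 0.02" --pt "0 0 0 -0.005 0.035 0 0.02" --pt "0 0 0 -0.005 0.035 0 0.02" --pt "0 0 0 0 0 0 0.02" --pt "0 0 0 0 0 0 0.02" --pt "0 0 0 0 0 0 0.02"

```text
t: 17.25
tcp_pos: [0.4632, 0.2405, 0.2562]
eef_rot: [0.773, -0.046, 0.631, 0.044]
ft_force: [-0.0, -1.0, -0.2]
grip_width: 0.0199
```

```bash
python3 - <<'E'
from h import *
from plant import ctrl
c=ctrl.read_camera("scene");cv2.imwrite("pics/sc9.png",c["color"]);a=cv2.imread("pics/scene0.png")
cv2.imwrite("pics/sc9z.png",cv2.resize(np.hstack([a[120:390,200:455],c["color"][120:390,200:455]]),None,fx=1.56,fy=1.56,interpolation=cv2.INTER_CUBIC))
s=ctrl.read_camera("side");a=cv2.imread("pics/side0.png")
cv2.imwrite("pics/sd9z.png",cv2.resize(np.vstack([a[125:330,200:520],s["color"][125:330,200:520]]),None,fx=1.45,fy=1.45))
print(ctrl.observe()["t"])
E
```

```text
17.35
```

View pics/sc9z.png

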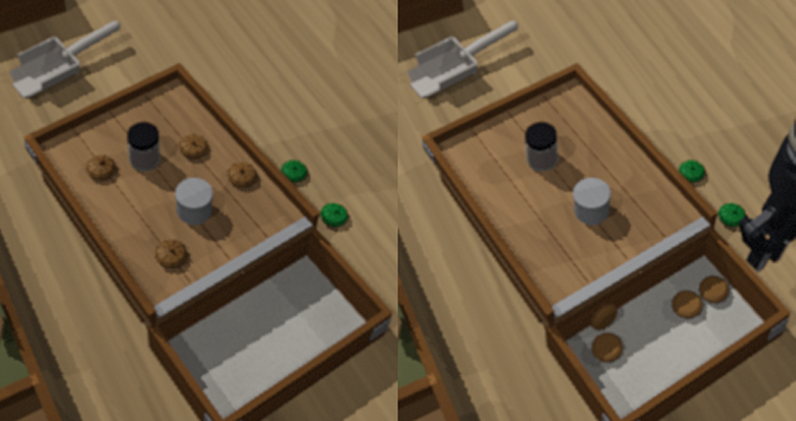

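View pics/sd9z.png

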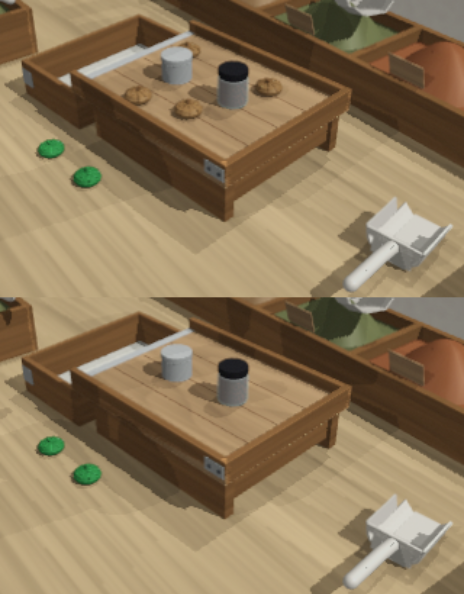

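All four figs are in the bin. The jar, tin, scoop and green look-alikes are in the same places as at the start, and the arm is clear of everything.

```bash
python3 -c "
from plant import ctrl
print(ctrl.close_job())"
```

```text
the job is handed in; nothing more can be done
None
```

All four dried figs are in the bin, and I handed the job in at about 17 s of the 64 s allowed. I pushed them one at a time along the board and off the open end with the fingertips about 16–20 mm apart. None was picked up.

**Last checks:** before/after scene and side pictures show the jar, tin, scoop and green look-alikes where they started. The gripper is clear of everything. Three figs lie flat in the bin, and one stands on edge against its near wall.

**What went wrong on the way:**
- **First push:** on the first fig the tool drifted upward and the fingers rode over it. I lifted, backed off and pushed it again.
- **Board contact:** on the third fig the fingertips briefly pressed the board; the wrist force read about 8 N, so I raised them.
- **Measurement error:** heights measured from the scene and side pictures came out about 3 mm low, within what I expected from calibration and picking pixels by eye. I used the given heights instead. My last check of the tin's position was about 6 mm off, but the tin was partly cut off at the top of that picture, and the before/after pictures show no shift.

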